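# Seat and lock the dosing mask of a coffee-pod filler

### The arm

A 6-joint arm with a two-finger parallel gripper is mounted at the origin on a cart in front of the work surface, level with it; the furniture and walls round the work are solid. World frame = base frame: x ahead of the robot, y to its left, z up, the work surface at z = 0. Lengths are in m, angles in rad, forces in N, time in s.
With the tool pointing down it reaches from about 0.275 to 0.75 m from the base axis. Payload 10.2 kg.
Tool frame: the origin (TCP) lies at the very end of the fingers, on their centre line; the grasp point (between the pads) lies 19 mm behind it; z points along the fingers, y is the line along which they close (so a half turn about z gives the same grasp; the last joint's range is limited). The gripper opens to 85 mm and grips with 20 to 120 N. Pads are 22 mm wide; open, the fingers measure 114 mm over their backs; the gripper's body (76 mm by 85 mm) begins 54 mm behind the grasp point. The pads swing forward as they close: fully open they stand 13 mm farther back than shut.
Start: joints at [1.054, 0.313, 1.498, -0, 1.331, -0.223], TCP at [0.152, 0.503, 0.211] pointing down, gripper open.
Joint ranges: [-2.94, 2.94], [-0.97, 2.17], [0.19, 2.56], [-1.23, 4.37], [0.02, 3.11], [-2.88, 2.88]. Speed limits (rad/s): [2.39, 2.39, 3.01, 3.14, 3.14, 3.14].

### API

Orientations are given as a unit quaternion [w, x, y, z].
In Python, from cell import manip, grab_frame, get_calibration gives the robot as it stands. The module is installed in compiled form; this text tells all that it offers.
- The arm moves only by the tool move_arm, never from a script. Its argument "targets" is a list of rows, each a list of 7 numbers: the turn, a rotation vector about the tool's x, y, z in degrees, then the shift along the tool's x, y, z in cm, then the closure, from -1 (fully open) to 1 (shut). A call has 1 to 12 rows; each row shifts and turns the commanded pose from where the row before left it, along the tool's axes as they then stand; what a row does not reach is not made up. A row lasts 1/10 s, in which the tool goes at most 50 mm and 8.59 degrees, less where a joint would pass 70% of its speed; a pose out of reach is approached as far as the arm can. A call with a gripper value outside its range is refused whole. The fingers move at their own pace and stop on an object; "force" is the grip in N (left out, the last holds). Time passes only in rows, so rows that do not move let the fingers close. It gives the time, the measured TCP pose, the force, the opening and the grip force at its end, in the units of the state.
- manip.read_state(): the state, without advancing time (a new reading comes with each control period).
- grab_frame(name): name is "side" or "top"; returns (picture, depth): 400x640x3 uint8, blue, green, red; 400x640 float32, m along the optical axis (not along the pixel's ray), 0 where there is no reading.
- get_calibration(name): a dict with "vfov" (degrees; the focal length in pixels is half the picture's height over the tangent of half this angle, whatever the lens; pixels are square), "cx", "cy" (the principal point, pixels), "world_to_cam" (4x4, takes a point from world to camera coordinates). Camera axes: x right, y down, z forward; pixel columns grow to the right and rows downward; lengths in m; the calibration is good to about 2 mm. A picture is of the moment at which its call begins. get_calibration takes no time and is no camera call.
- manip.close_job(): hands the job in; it is judged then, once.
The state is a dict: "t": time; "q": joint angles; "joint_vel": joint speeds; "effort": joint torques, N m; "tcp_pos": TCP position; "tool_rot": TCP orientation; "force": force on the tool from outside, world axes, zero at the start; "ft_torque": the same for the moment, N m; "finger_gap": opening from 0.0 (shut) to 1.0 (fully open); "grasp_force": force on a finger pad.
Only numpy, scipy, OpenCV 4.12 (cv2) and the standard library are available. Lean on these libraries where they do the work, as an engineer would, in place of code of your own. Each camera call takes 0.05 s, during which the arm holds its last target. There are 200 camera calls.

### The job

Get the pod filler ready for dosing: lay the steel dosing mask on the pod tray, gently slide it about until its two locating holes drop over the two pins and it lies flush on the tray, and let go. Then push the lock bolt with the red knob fully home over the mask's edge. Do not force the mask or the bolt (over 40 N between mask and filler would bend the pins), and leave the tub, mug, beaker and tea box where they stand.

Things in the scene. Friction and masses are not known exactly. Their poses are not given: they have to be found in the camera images.
- mask: Dosing mask, loose, flat on the worktop: 6 mm steel plate, 128 mm (its x) by 212 mm (its y), 0.25 to 0.42 kg, with six 28 mm dosing holes, 6 mm high lips along its long edges, a black bridge handle across the middle and a locating hole at each y end. Origin: centre of its underside, z up. It fits either way round.
- mask_handle (a point): Centre of the mask's handle bar, 37 mm above its underside. The bar runs along the mask's y: 78 mm long, 13 mm thick in x, from 28 to 46 mm above the underside, on two 10 mm posts at y = +-30 mm. Grip it across its thickness (along the mask's x).
- mask_round_hole (a point): Centre of the round locating hole, 11 mm wide, at x = 0, y = +94 mm on the mask's underside.
- mask_slot (a point): Centre of the slotted locating hole, 11 mm (mask's x) by 15 mm (mask's y), at x = 0, y = -94 mm on the mask's underside.
- filler: Pod filler housing, black, fixed to the worktop: 184 mm (its x) by 264 mm (its y), rim 32 mm high. Origin: centre of its underside, z up; its -y end carries the lock bolt. In it sits the grey pod tray, 140 mm (x) by 240 mm (y), with six copper pods and two steel pins. A mask lying flush has its underside 50 mm above the worktop; lying on top of the pins, 60 mm.
- tray_middle (a point): The housing's middle at the height of the tray's flat top, 50 mm up. The tray has play in the housing: it sits stiffly between rubber strips anywhere from 13 mm before to 13 mm behind this point along the housing's x (never sideways or turned); where is not reported. Pins: in the tray's midline, y = +94 and -94 mm, 8 mm thick, 10 mm tall, the upper 3.5 mm tapered to a flat 6 mm tip.
- lock (a joint): Lock bolt, m: 0 fully back, 0.034 fully home; slides along the housing's +y, friction about 1.5 N, starts within 0.008 of fully back. An 18 mm wide, 5 mm thick bar at the housing's x = -30 mm, its underside 58 mm up (2 mm over a flush mask); tip 122 mm (at 0) to 88 mm (at 0.034) from the middle in y. A flush mask's edge is at 106 mm.
- lock_knob (a point): Red upright knob on the bolt, 12 mm thick (15 mm at its head), from 63 to 102 mm above the worktop; this point is on its axis, 85 mm up. It moves with the bolt, from y = -168 (back) to -134 mm (home) of the housing. The bolt's guides beside it are 73 mm high and reach out to y = -180 mm.
- tub: White and blue tub with a white lid, 117 mm across, 203 mm tall, a bystander; origin: centre of its underside.
- mug: Black mug, 101 by 134 by 72 mm, a bystander; origin: centre of its underside.
- beaker: Small white porcelain beaker, 49 mm across, 62 mm tall, a bystander; origin: centre of its underside.
- tea_box: Red tea box, 62 by 107 by 90 mm, a bystander; origin: centre of its underside.

How it is judged:
On the way:
1. the mask lies flush on the pod tray, over both pins, with the bolt still back (z of mask in the frame of filler between 0.047 and 0.0525 m and horizontal distance between mask and filler below 0.02 m and angle between the y axis of mask and the y axis of filler, either way round below 0.05 rad and angle between mask's own z axis and vertical below 0.02 rad and value of joint lock below 0.012 m), for 0.2 s.
At the end, for the whole second after the job is handed in: the mask lies flush on the tray over both pins (underside within 2.5 mm of the tray's top, which is 50 mm up; within 20 mm and 0.05 rad of the housing's middle; level within 0.02 rad), at rest, and the lock bolt is pushed home (at least 28 of its 34 mm) (z of mask in the frame of filler between 0.047 and 0.0525 m and horizontal distance between mask and filler below 0.02 m and angle between the y axis of mask and the y axis of filler, either way round below 0.05 rad and angle between mask's own z axis and vertical below 0.02 rad and value of joint lock above 0.028 m and linear speed of mask below 0.02 m/s); the robot touches nothing.
It fails at once if the mask and the filler press on each other with more than 40 N (mask or bolt forced) (contact force between mask and filler above 40 N).
It fails at once if a bystander is pushed more than 20 mm or tipped (distance of any of tub, mug, beaker, tea_box from where it was at the start of the episode above 0.02 m or angle between any of tub, mug, beaker, tea_box's own z axis and vertical above 0.3 rad).
It also fails if it takes over 72 s, if anything falls off the work surface, if the arm or the gripper's body presses on something with over 40 N, if the wrist force passes 120 N, or if a joint passes its speed limit or range.

## Working session

There is one attempt and no reset: what is moved stays moved. The work goes in short steps, Python scripts to look and compute and a tool call to move; the robot and the scene stay as the last step left them, time stands still between calls to the robot, and variables do not carry over. Pictures are saved under pics/ and viewed, at most 10 in all, crops included, and the job is handed in when it is done.

Besides the shell and the picture viewer there is one more tool, called after "Emit:" as name(argument=value, ...), one argument or row to a line, values as JSON. move_arm: Moves the arm, as the interface text tells. Its arguments: {"type":"object","properties":{"targets":{"type":"array"},"force":{"type":"number"}},"required":["targets"]}

```bash
mkdir -p pics; cat > h.py <<'E'
import numpy as np, cv2
from cell import manip, grab_frame, get_calibration
from scipy.spatial.transform import Rotation as R
def cal(n):
    c=get_calibration(n); f=200/np.tan(np.radians(c["vfov"])/2); return f,c["cx"],c["cy"],np.array(c["world_to_cam"])
def ray(n,u,v,z):  # pixel -> world at height z
    f,cx,cy,T=cal(n); Ti=np.linalg.inv(T); d=Ti[:3,:3]@np.array([(u-cx)/f,(v-cy)/f,1]); o=Ti[:3,3]
    return o+d*(z-o[2])/d[2]
def cloud(n,D):
    f,cx,cy,T=cal(n); v,u=np.mgrid[:D.shape[0],:D.shape[1]]
    P=np.stack([(u-cx)/f*D,(v-cy)/f*D,D,np.ones_like(D)],-1)@np.linalg.inv(T).T
    return P[...,:3]
def proj(n,p):
    f,cx,cy,T=cal(n); c=T[:3,:3]@np.array(p)+T[:3,3]; return f*c[0]/c[2]+cx,f*c[1]/c[2]+cy
E
python3 - <<'E'
from h import *
for n in("top","side"):
    I,D=grab_frame(n); cv2.imwrite(f"pics/{n}0.png",I); np.save(f"{n}0.npy",D)
    f,cx,cy,T=cal(n); print(n,f,cx,cy,np.linalg.inv(T).round(3).tolist())
s=manip.read_state(); print({k:np.round(v,3).tolist() for k,v in s.items()})
E
```

```text
top 375.82500554015127 328.25726643676563 203.55244228112335 [[0.01, -0.988, 0.157, 0.393], [-1.0, -0.009, 0.011, -0.039], [-0.009, -0.157, -0.988, 1.277], [0.0, 0.0, 0.0, 1.0]]
side 367.70991202852525 325.05178618406615 204.47374805317384 [[0.956, -0.178, 0.235, 0.323], [-0.295, -0.58, 0.76, -0.851], [0.001, -0.795, -0.606, 0.708], [0.0, 0.0, 0.0, 1.0]]
{'t': 0.1, 'q': [1.054, 0.313, 1.498, 0.0, 1.331, -0.223], 'joint_vel': [-0.002, -0.003, -0.003, -0.0, 0.0, 0.002], 'effort': [0.004, -41.289, -26.014, -0.0, 0.003, -0.0], 'tcp_pos': [0.152, 0.502, 0.21], 'tool_rot': [-0.0, 0.146, 0.989, -0.001], 'force': [0.166, 1.039, -0.751], 'ft_torque': [0.024, -0.02, -0.022], 'grasp_force': 0.0, 'finger_gap': 1.001}
```

View pics/top0.png

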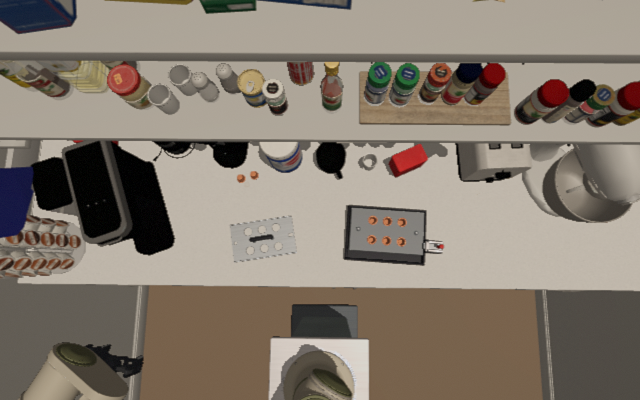

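View pics/side0.png

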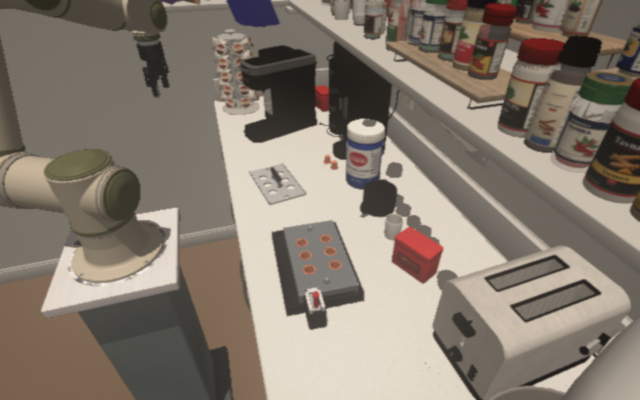

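The top view shows the mask at about (264,239), with its long axis nearly along world y. The filler is centred at about (386,235) with the bolt at (435,246), and the tub, mug, beaker and tea box stand behind it. I'll enlarge this area.

```bash
python3 - <<'E'
from h import *
I=cv2.imread("pics/top0.png"); D=np.load("top0.npy")
c=I[195:275,222:302]; d=I[195:275,340:460]
A=cv2.resize(c,None,fx=4,fy=4,interpolation=cv2.INTER_CUBIC); B=cv2.resize(d,None,fx=4,fy=4,interpolation=cv2.INTER_CUBIC)
cv2.imwrite("pics/crop1.png",np.hstack([A,B]))
P=cloud("top",D)
def reg(u0,u1,v0,v1,z0,z1):
    m=P[v0:v1,u0:u1].reshape(-1,3); m=m[(m[:,2]>z0)&(m[:,2]<z1)]; return m
print("table z",np.median(P[255:275,300:330,2]), "mask plate z",np.median(P[225:255,240:290,2]))
for n,a in (("handle",(225,305,200,275,.025,.06)),("filler",(335,430,195,275,.025,.08)),("lock",(424,455,230,262,.05,.12))):
    m=reg(*a); r=cv2.minAreaRect((m[:,:2]*1000).astype(np.float32)); print(n,len(m),r,m.mean(0),m[:,2].max())
E
```

```text
table z 0.00038001286125677325 mask plate z 0.005827694787734039
handle 98 ((473.3841552734375, 195.5987548828125), (13.184104919433594, 76.141357421875), 9.418839454650879) [0.47271233 0.19489782 0.0452255 ] 0.05229913122379637
filler 3802 ((489.7732238769531, -219.1596221923828), (269.6466369628906, 184.3494110107422), 86.46812438964844) [ 0.49665398 -0.21736558  0.04665847] 0.07790068536021821
lock 234 ((450.4866027832031, -362.7852783203125), (60.390281677246094, 39.8212890625), 86.54702758789062) [ 0.44960233 -0.36161282  0.06851739] 0.10606620286899138
```

View pics/crop1.png

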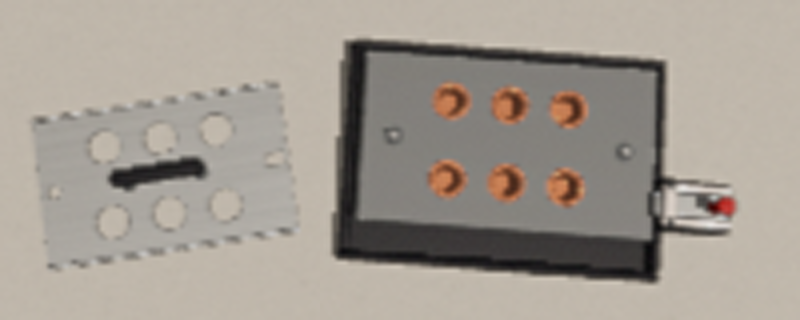

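The crop shows the pins at about (393,135) and (625,152), the mask's holes at about (55,192) round and (276,158) slot, and the knob head at (722,207). The tray is shifted toward housing +x. Now the positions.

```bash
cat >> h.py <<'E'
def plan(p,yawtool):
    """total tool-frame shift (cm) and turn (deg) from the current pose to TCP p, tool pointing down with tool y (closing line) at angle yawtool deg in world (mod 180)"""
    s=manip.read_state(); q=s["tool_rot"]; M=R.from_quat([q[1],q[2],q[3],q[0]]).as_matrix()
    a=np.radians(yawtool); y=np.array([np.cos(a),np.sin(a),0]); 
    if y@M[:,1]<0: y=-y
    z=np.array([0,0,-1.]); W=np.stack([np.cross(y,z),y,z],1)
    print("pos",np.round(s["tcp_pos"],4),"tool x",M[:,0].round(3),"y",M[:,1].round(3))
    print("shift cm",(M.T@(np.array(p)-s["tcp_pos"])*100).round(2),"turn deg",np.degrees(R.from_matrix(M.T@W).as_rotvec()).round(2),"shift in turned frame",(W.T@(np.array(p)-s["tcp_pos"])*100).round(2))
E
python3 - <<'E'
from h import *
def up(x,y,ox): return (x+.5)/4-.5+ox,(y+.5)/4-.5+195
def yaw(d): return np.degrees(np.arctan2(d[1],d[0]))
pa=ray("top",*up(393-320,135,340),.06); pb=ray("top",*up(625-320,152,340),.06)
print("pins",pa,pb,"mid",(pa+pb)/2,"dist",np.linalg.norm(pa-pb),"yaw",yaw(pa-pb)-90)
a=ray("top",*up(55,192,222),.006); b=ray("top",*up(276,158,222),.006)
print("holes",a,b,"mid",(a+b)/2,"dist",np.linalg.norm(a-b),"yaw",yaw(a-b)-90)
co=[ray("top",*up(x,y,222),.012) for x,y in((33,118),(278,84),(299,234),(51,268))]
print("mask corners mid",np.mean(co,0),"yaw",yaw(co[0]-co[1])-90,yaw(co[3]-co[2])-90,[np.linalg.norm(co[i]-co[i-1]).round(4) for i in range(4)])
print("knob",ray("top",*up(722-320,207,340),.102))
co=[ray("top",*up(x-320,y,340),.032) for x,y in((347,41),(664,62),(656,280),(336,257))]
print("housing corners mid",np.mean(co,0),"yaw",yaw(co[0]-co[1])-90,yaw(co[3]-co[2])-90,[np.linalg.norm(co[i]-co[i-1]).round(4) for i in range(4)])
plan([.4735,.196,.15],9.4)
E
```

```text
pins [ 0.50547071 -0.12206112  0.06      ] [ 0.49347854 -0.30928452  0.06      ] mid [ 0.49947462 -0.21567282  0.06      ] dist 0.18760707478619273 yaw -3.6649438400644954
holes [0.45837191 0.28749792 0.006     ] [0.48883409 0.10158706 0.006     ] mid [0.473603   0.19454249 0.006     ] dist 0.18839000120144153 yaw 9.305435521468297
mask corners mid [0.47287525 0.19370058 0.012     ] yaw 8.491940433203595 8.326491324523374 [np.float64(0.1271), np.float64(0.2091), np.float64(0.1277), np.float64(0.2083)]
knob [ 0.44807521 -0.37382353  0.102     ]
housing corners mid [ 0.48923173 -0.21268154  0.032     ] yaw -3.331466227384027 -3.4869809409909465 [np.float64(0.1793), np.float64(0.2647), np.float64(0.18), np.float64(0.2613)]
pos [0.1519 0.5023 0.2102] tool x [-0.957  0.29   0.   ] y [ 0.29   0.957 -0.001]
shift cm [-39.65 -20.     6.03] turn deg [-7.000e-02  2.000e-02  6.377e+01] shift in turned frame [-35.47  26.73   6.02]
```

Emit:
move_arm(
  targets=[
    [0, 0, 0, -3.3, -1.66, 0.4, -1],
    [0, 0, 0, -3.3, -1.66, 0.4, -1],
    [0, 0, 0, -3.3, -1.66, 0.4, -1],
    [0, 0, 0, -3.3, -1.66, 0.4, -1],
    [0, 0, 0, -3.3, -1.66, 0.4, -1],
    [0, 0, 0, -3.3, -1.66, 0.4, -1],
    [0, 0, 0, -3.3, -1.66, 0.4, -1],
    [0, 0, 0, -3.3, -1.66, 0.4, -1],
    [0, 0, 0, -3.3, -1.66, 0.4, -1],
    [0, 0, 0, -3.3, -1.66, 0.4, -1],
    [0, 0, 0, -3.3, -1.66, 0.4, -1],
    [0, 0, 0, -3.3, -1.66, 0.4, -1],
  ],
)

```text
t: 1.3
tcp_pos: [0.4742, 0.1959, 0.1623]
tool_rot: [-0.0, 0.146, 0.989, -0.0]
force: [-0.2, 0.2, -0.0]
finger_gap: 0.998
grasp_force: 0.0
```

Emit:
move_arm(
  targets=[
    [0, 0, 8, 0, 0, 0, -1],
    [0, 0, 8, 0, 0, 0, -1],
    [0, 0, 8, 0, 0, 0, -1],
    [0, 0, 8, 0, 0, 0, -1],
    [0, 0, 8, 0, 0, 0, -1],
    [0, 0, 8, 0, 0, 0, -1],
    [0, 0, 8, 0, 0, 0, -1],
    [0, 0, 8, 0, 0, 0, -1],
    [0, 0, 0, 0, 0, 0, -1],
  ],
)

```text
t: 2.2
tcp_pos: [0.4732, 0.1971, 0.1624]
tool_rot: [-0.0, 0.649, 0.761, -0.0]
force: [-0.2, 0.2, 0.8]
finger_gap: 0.999
grasp_force: 0.0
```

```bash
python3 - <<'E'
from h import *
plan([.4735,.195,.018],9.2); s=manip.read_state(); print(s["q"],s["t"],s["force"])
E
```

```text
pos [0.4732 0.1971 0.1624] tool x [-0.158  0.987 -0.   ] y [ 0.987  0.158 -0.001]
shift cm [-0.21  0.   14.44] turn deg [-0.04  0.   -0.1 ] shift in turned frame [-2.200e-01 -1.000e-02  1.444e+01]
[ 1.65870247e-01  3.29567750e-01  1.60609572e+00 -2.07337866e-05
  1.20662549e+00  7.07901229e-03] 2.2 [-0.23494503  0.22902923  0.75457698]
```

Emit:
move_arm(
  targets=[
    [0, 0, 0, -0.2, 0, 3.4, -1],
    [0, 0, 0, 0, 0, 3.4, -1],
    [0, 0, 0, 0, 0, 3, -1],
    [0, 0, 0, 0, 0, 2, -1],
    [0, 0, 0, 0, 0, 1.5, -1],
    [0, 0, 0, 0, 0, 1.1, -1],
    [0, 0, 0, 0, 0, 0, -1],
    [0, 0, 0, 0, 0, 0, -1],
  ],
  force=40,
)

```text
t: 3.0
tcp_pos: [0.474, 0.1952, 0.0191]
tool_rot: [0.0, 0.648, 0.762, 0.0]
force: [0.1, -0.6, 0.1]
finger_gap: 0.999
grasp_force: 0.0
```

Emit:
move_arm(
  targets=[
    [0, 0, 0, 0, 0, 0, 1],
    [0, 0, 0, 0, 0, 0, 1],
    [0, 0, 0, 0, 0, 0, 1],
    [0, 0, 0, 0, 0, 0, 1],
    [0, 0, 0, 0, 0, 0, 1],
    [0, 0, 0, 0, 0, 0, 1],
    [0, 0, 0, 0, 0, 0, 1],
    [0, 0, 0, 0, 0, 0, 1],
  ],
  force=40,
)

```text
t: 3.8
tcp_pos: [0.4736, 0.1952, 0.0189]
tool_rot: [-0.0, 0.648, 0.761, -0.0]
force: [-2.7, -0.1, 5.4]
finger_gap: 0.131
grasp_force: 40.5
```

Emit:
move_arm(
  targets=[
    [0, 0, 0, 0, 0, -0.5, 1],
    [0, 0, 0, 0, 0, -1, 1],
    [0, 0, 0, 0, 0, -2, 1],
    [0, 0, 0, 0, 0, -2.5, 1],
    [0, 0, 0, 0, 0, -2.5, 1],
    [0, 0, 0, 0, 0, -1.5, 1],
    [0, 0, 0, 0, 0, -1, 1],
    [0, 0, 0, 0, 0, 0, 1],
    [0, 0, 0, 0, 0, 0, 1],
  ],
)

```text
t: 4.7
tcp_pos: [0.4733, 0.1951, 0.1281]
tool_rot: [-0.0, 0.648, 0.761, -0.0]
force: [-0.5, -0.2, -3.9]
finger_gap: 0.136
grasp_force: 39.5
```

```bash
python3 - <<'E'
from h import *
s=manip.read_state(); print(s["force"],s["ft_torque"],s["finger_gap"])
plan([.4995,-.2155,.10],-3.6)
I,D=grab_frame("top"); P=cloud("top",D)
c=P[190:290,200:320].reshape(-1,3); m=(c[:,2]>.09)&(c[:,2]<.125); 
print(m.sum(),cv2.minAreaRect((c[m,:2]*1000).astype(np.float32)))
f=c[m]; A=np.c_[f[:,:2],np.ones(len(f))]; print("plane",np.linalg.lstsq(A,f[:,2],rcond=None)[0])
cv2.imwrite("pics/lift.png",cv2.resize(I[190:290,200:320],None,fx=6,fy=6,interpolation=cv2.INTER_CUBIC))
E
```

```text
[-0.4928719  -0.1564993  -3.85077623] [ 0.00473558 -0.00470864  0.00567188] 0.1358237993049365
pos [0.4733 0.1951 0.1281] tool x [-0.159  0.987 -0.   ] y [ 0.987  0.159 -0.001]
shift cm [-40.95  -3.95   2.81] turn deg [-6.000e-02  1.000e-02  1.276e+01] shift in turned frame [-40.82   5.19   2.81]
1111 ((475.6792297363281, 195.34243774414062), (128.0023956298828, 211.69317626953125), 9.158720970153809)
plane [ 0.00124708 -0.00239548  0.11534515]
```

View pics/lift.png

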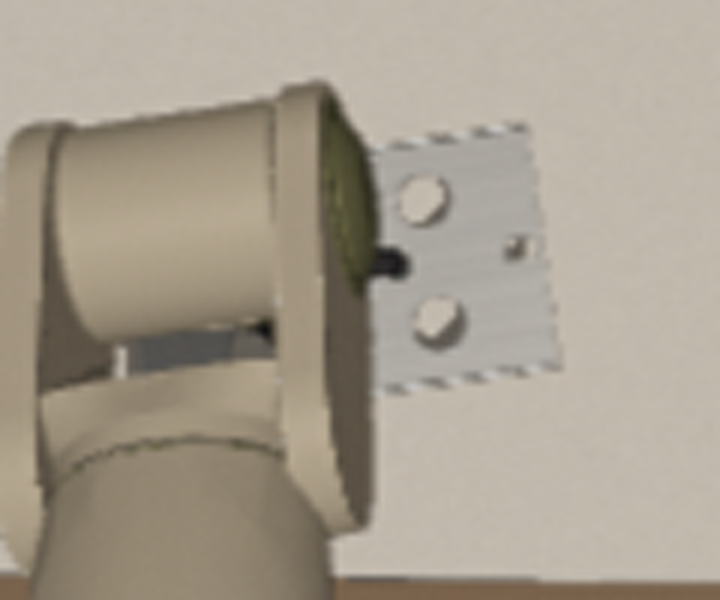

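The mask hangs level in the grip (plane tilt about 0.002), with the slot end visible at about (515,247). I'll carry it over the tray.

Emit:
move_arm(
  targets=[
    [0, 0, 0, -2, -0.2, 0, 1],
    [0, 0, 0, -3.5, -0.35, 0, 1],
    [0, 0, 0, -4, -0.4, 0, 1],
    [0, 0, 0, -4, -0.4, 0, 1],
    [0, 0, 0, -4, -0.4, 0, 1],
    [0, 0, 0, -4, -0.4, 0, 1],
    [0, 0, 0, -4, -0.4, 0, 1],
    [0, 0, 0, -4, -0.4, 0, 1],
    [0, 0, 0, -4, -0.4, 0, 1],
    [0, 0, 0, -3.5, -0.35, 0, 1],
    [0, 0, 0, -2.5, -0.25, 0, 1],
    [0, 0, 0, -1.4, -0.4, 0, 1],
  ],
)

```text
t: 5.95
tcp_pos: [0.4955, -0.2172, 0.1276]
tool_rot: [-0.001, 0.649, 0.761, -0.0]
force: [0.3, 0.8, -3.9]
finger_gap: 0.137
grasp_force: 39.5
```

Emit:
move_arm(
  targets=[
    [0, 0, 4.3, 0, 0, 0, 1],
    [0, 0, 4.3, 0, 0, 0, 1],
    [0, 0, 4.2, 0, 0, 0, 1],
    [0, 0, 0, 0, 0, 1, 1],
    [0, 0, 0, 0, 0, 1, 1],
    [0, 0, 0, 0, 0, 0.5, 1],
    [0, 0, 0, 0, 0, 0, 1],
    [0, 0, 0, 0, 0, 0, 1],
  ],
)

```text
t: 6.75
tcp_pos: [0.496, -0.2155, 0.1036]
tool_rot: [-0.0, 0.729, 0.685, -0.0]
force: [0.1, 0.9, -4.1]
finger_gap: 0.135
grasp_force: 39.5
```

```bash
python3 - <<'E'
from h import *
s=manip.read_state(); print(s["force"],s["ft_torque"],s["finger_gap"],s["q"])
plan([.4995,-.2155,.080],-3.6)
I,D=grab_frame("top"); J,E=grab_frame("side"); np.save("hov.npy",D)
cv2.imwrite("pics/hov.png",np.hstack([cv2.resize(I[195:275,340:440],(500,400),interpolation=cv2.INTER_CUBIC),cv2.resize(J[210:310,260:360],(300,300),interpolation=cv2.INTER_CUBIC)[:, :].repeat(1,0) if 0 else cv2.resize(J[215:315,260:335],(300,400),interpolation=cv2.INTER_CUBIC)]))
E
```

```text
[ 0.0750299   0.87066445 -4.09207074] [-0.02678997  0.01152724 -0.02452065] 0.1347473283851426 [-6.26619996e-01  4.53688363e-01  1.59155558e+00  7.95715305e-07
  1.09649535e+00 -5.63788837e-01]
pos [ 0.496  -0.2155  0.1036] tool x [0.063 0.998 0.   ] y [ 0.998 -0.063 -0.   ]
shift cm [0.02 0.35 2.36] turn deg [-0.01 -0.    0.  ] shift in turned frame [0.02 0.35 2.36]
```

View pics/hov.png

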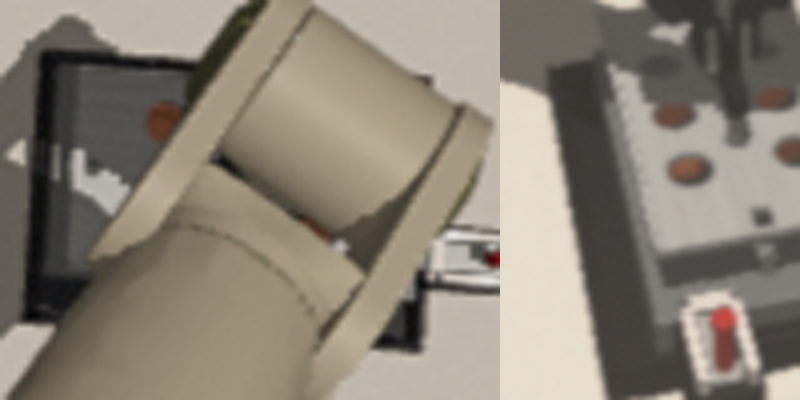

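The side crop shows the mask's slot at about (763,216) and the −y pin below it at about (768,257). I'll compare the two.

```bash
python3 - <<'E'
from h import *
up=lambda x,y:((x-500+.5)/4-.5+260,(y+.5)/4-.5+215)
print("pin(z57)",ray("side",*up(768,257),.057),"slot(z88)",ray("side",*up(763,216),.0885))
J,_=grab_frame("side"); cv2.imwrite("pics/s2.png",cv2.resize(J[255:295,300:350],(800,640)[:2],interpolation=cv2.INTER_CUBIC)[:600])
s=manip.read_state();q=s["tool_rot"];M=R.from_quat([q[1],q[2],q[3],q[0]]).as_matrix()
print("slot by arm",s["tcp_pos"]-M[:,0]*.094, "pins by top: .4935 -.3093")
E
```

```text
pin(z57) [ 0.49565825 -0.30768065  0.057     ] slot(z88) [ 0.49360853 -0.30434761  0.0885    ]
slot by arm [ 0.49017618 -0.30944585  0.10406161] pins by top: .4935 -.3093
```

View pics/s2.png

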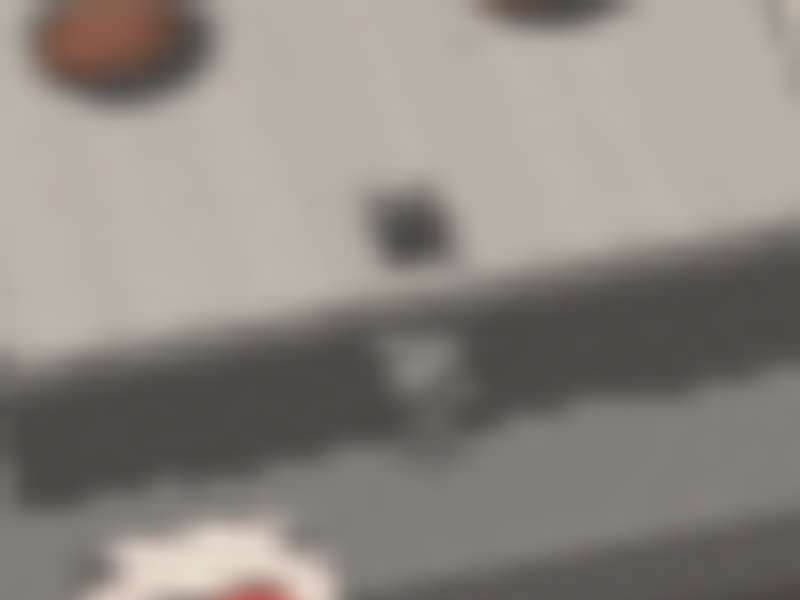

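The slot is at (410,225) in this crop. The pin spans from its tip at about (420,345) to its base at (432,450).

```bash
python3 - <<'E'
from h import *
up=lambda x,y:((x+.5)/16-.5+300,(y+.5)/16-.5+255)
print("tip",ray("side",*up(420,350),.06),"base",ray("side",*up(430,445),.05),"slot",ray("side",*up(410,228),.0915))
E
```

```text
tip [ 0.4952153  -0.30251333  0.06      ] base [ 0.4939199  -0.31164745  0.05      ] slot [ 0.49217374 -0.3073039   0.0915    ]
```

Emit:
move_arm(
  targets=[
    [0, 0, 0, 0, 0.3, 0.5, 1],
    [0, 0, 0, 0, 0, 0.7, 1],
    [0, 0, 0, 0, 0, 0.7, 1],
    [0, 0, 0, 0, 0, 0.2, 1],
    [0, 0, 0, 0, 0, 0.1, 1],
    [0, 0, 0, 0, 0, 0, 1],
    [0, 0, 0, 0, 0, 0, 1],
  ],
)

```text
t: 7.6
tcp_pos: [0.499, -0.2158, 0.0819]
tool_rot: [0.0, 0.729, 0.684, 0.0]
force: [-0.1, -0.4, -3.9]
finger_gap: 0.135
grasp_force: 39.5
```

Emit:
move_arm(
  targets=[
    [0, 0, 0, 0, 0, 0.1, 1],
    [0, 0, 0, 0, 0, 0.1, 1],
    [0, 0, 0, 0, 0, 0, 1],
  ],
)

```text
t: 7.9
tcp_pos: [0.4989, -0.2157, 0.0796]
tool_rot: [-0.0, 0.729, 0.684, -0.0]
force: [0.2, 0.1, -4.4]
finger_gap: 0.134
grasp_force: 39.5
```

Emit:
move_arm(
  targets=[
    [0, 0, 0, 0, 0, 0.1, 1],
    [0, 0, 0, 0, 0, 0, 1],
  ],
)

```text
t: 8.1
tcp_pos: [0.4989, -0.2157, 0.0786]
tool_rot: [-0.0, 0.729, 0.684, -0.0]
force: [-0.5, 0.4, -4.2]
finger_gap: 0.131
grasp_force: 39.5
```

Emit:
move_arm(
  targets=[
    [0, 0, 0, 0, 0, 0.05, 1],
    [0, 0, 0, 0, 0, 0, 1],
  ],
)

```text
t: 8.3
tcp_pos: [0.4989, -0.2158, 0.0782]
tool_rot: [0.0, 0.729, 0.684, -0.0]
force: [0.1, -0.4, -3.9]
finger_gap: 0.133
grasp_force: 39.5
```

Emit:
move_arm(
  targets=[
    [0, 0, 0, 0, 0, 0.05, 1],
    [0, 0, 0, 0, 0, 0, 1],
  ],
)

```text
t: 8.5
tcp_pos: [0.4989, -0.2158, 0.0777]
tool_rot: [0.0, 0.729, 0.684, -0.0]
force: [0.0, -0.4, -3.0]
finger_gap: 0.132
grasp_force: 39.6
```

Emit:
move_arm(
  targets=[
    [0, 0, 0, 0, 0, 0.05, 1],
    [0, 0, 0, 0, 0, 0, 1],
  ],
)

```text
t: 8.7
tcp_pos: [0.4989, -0.2158, 0.0772]
tool_rot: [0.0, 0.729, 0.684, -0.0]
force: [-0.1, -1.2, -3.1]
finger_gap: 0.135
grasp_force: 39.6
```

```bash
python3 - <<'E'
from h import *
s=manip.read_state(); print(s["force"],s["ft_torque"])
E
```

```text
[-0.11961001 -1.24131725 -3.14105412] [-0.12532556  0.05176206  0.00500585]
```

Emit:
move_arm(
  targets=[
    [0, 0, 0, 0, 0, 0.05, 1],
    [0, 0, 0, 0, 0, 0, 1],
  ],
)

```text
t: 8.9
tcp_pos: [0.4989, -0.2158, 0.0767]
tool_rot: [0.0, 0.729, 0.684, -0.0]
force: [-0.1, -1.6, -3.4]
finger_gap: 0.133
grasp_force: 39.6
```

```bash
python3 - <<'E'
from h import *
s=manip.read_state(); print(s["force"],s["ft_torque"])
E
```

```text
[-0.14990951 -1.62160018 -3.40978611] [-0.19325134  0.07495312 -0.02669708]
```

The sideways force is growing (−y). The taper is pushing the mask toward −y, so I'll yield that way.

Emit:
move_arm(
  targets=[
    [0, 0, 0, -0.1, 0, 0, 1],
    [0, 0, 0, 0, 0, 0, 1],
  ],
)

```text
t: 9.1
tcp_pos: [0.4988, -0.2167, 0.0766]
tool_rot: [-0.0, 0.729, 0.684, 0.0]
force: [0.1, 0.6, -2.9]
finger_gap: 0.135
grasp_force: 39.5
```

Emit:
move_arm(
  targets=[
    [0, 0, 0, 0, 0, 0.1, 1],
    [0, 0, 0, 0, 0, 0, 1],
  ],
)

```text
t: 9.3
tcp_pos: [0.4988, -0.2166, 0.0755]
tool_rot: [-0.0, 0.729, 0.684, 0.0]
force: [0.3, -0.9, -4.2]
finger_gap: 0.137
grasp_force: 39.5
```

```bash
python3 - <<'E'
from h import *
s=manip.read_state(); print(s["force"],s["ft_torque"])
E
```

```text
[ 0.2942677  -0.85622473 -4.16631437] [-0.02798633  0.02350225 -0.03979131]
```

Emit:
move_arm(
  targets=[
    [0, 0, 0, -0.03, 0, 0.1, 1],
    [0, 0, 0, 0, 0, 0, 1],
  ],
)

```text
t: 9.5
tcp_pos: [0.4988, -0.2169, 0.0745]
tool_rot: [-0.0, 0.729, 0.684, -0.0]
force: [-0.1, 0.6, -3.6]
finger_gap: 0.133
grasp_force: 39.5
```

Emit:
move_arm(
  targets=[
    [0, 0, 0, 0, 0, 0.1, 1],
    [0, 0, 0, 0, 0, 0, 1],
  ],
)

```text
t: 9.7
tcp_pos: [0.4988, -0.217, 0.0736]
tool_rot: [-0.0, 0.729, 0.684, -0.0]
force: [-1.3, -0.3, -3.3]
finger_gap: 0.134
grasp_force: 39.5
```

Emit:
move_arm(
  targets=[
    [0, 0, 0, 0, 0, 0.1, 1],
    [0, 0, 0, 0, 0, 0, 1],
  ],
)

```text
t: 9.9
tcp_pos: [0.4988, -0.2169, 0.0726]
tool_rot: [-0.0, 0.729, 0.684, -0.0]
force: [0.1, 0.2, -3.8]
finger_gap: 0.136
grasp_force: 39.5
```

Dropping freely over the pins; 3.7 mm remain.

Emit:
move_arm(
  targets=[
    [0, 0, 0, 0, 0, 0.1, 1],
    [0, 0, 0, 0, 0, 0.1, 1],
    [0, 0, 0, 0, 0, 0, 1],
  ],
)

```text
t: 10.2
tcp_pos: [0.4988, -0.217, 0.0705]
tool_rot: [-0.0, 0.729, 0.684, -0.0]
force: [0.4, -0.1, -4.1]
finger_gap: 0.135
grasp_force: 39.5
```

Emit:
move_arm(
  targets=[
    [0, 0, 0, 0, 0, 0.1, 1],
    [0, 0, 0, 0, 0, 0, 1],
  ],
)

```text
t: 10.4
tcp_pos: [0.4988, -0.217, 0.0696]
tool_rot: [-0.0, 0.729, 0.684, -0.0]
force: [0.4, -0.2, -4.4]
finger_gap: 0.137
grasp_force: 39.5
```

Emit:
move_arm(
  targets=[
    [0, 0, 0, 0, 0, 0.05, 1],
    [0, 0, 0, 0, 0, 0, 1],
  ],
)

```text
t: 10.6
tcp_pos: [0.4988, -0.217, 0.0691]
tool_rot: [-0.0, 0.729, 0.684, -0.0]
force: [0.2, 0.1, -3.3]
finger_gap: 0.136
grasp_force: 39.5
```

```bash
python3 - <<'E'
from h import *
s=manip.read_state(); print(s["force"],s["ft_torque"])
J,E=grab_frame("side"); cv2.imwrite("pics/s3.png",cv2.resize(J[215:315,260:360],(600,600),interpolation=cv2.INTER_CUBIC))
E
```

```text
[ 0.22604181  0.12590312 -3.26065978] [-0.00685931  0.06140679 -0.02435313]
```

View pics/s3.png

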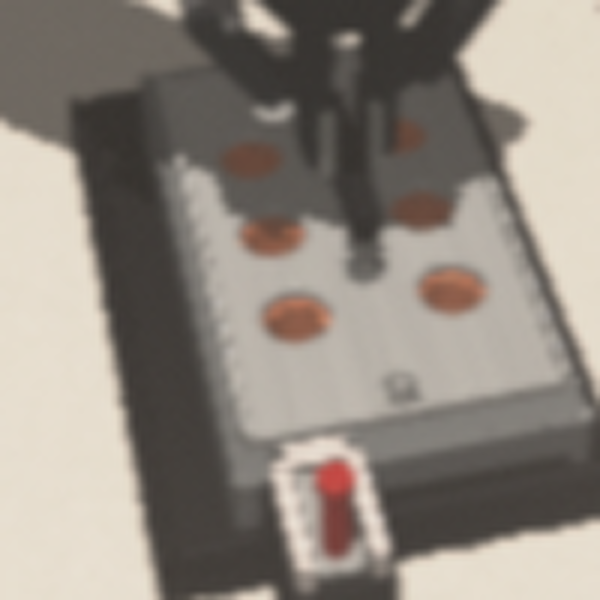

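The pin shows inside the slot at (402,388) and the mask lies flat on the tray. Release it.

Emit:
move_arm(
  targets=[
    [0, 0, 0, 0, 0, 0.03, 1],
    [0, 0, 0, 0, 0, 0, 0.5],
    [0, 0, 0, 0, 0, 0, 0],
    [0, 0, 0, 0, 0, 0, 0],
    [0, 0, 0, 0, 0, 0, 0],
    [0, 0, 0, 0, 0, 0, 0],
    [0, 0, 0, 0, 0, -1, 0],
    [0, 0, 0, 0, 0, -2, 0],
    [0, 0, 0, 0, 0, -4, 0],
    [0, 0, 0, 0, 0, -4, 0],
    [0, 0, 0, 0, 0, -3, 0],
    [0, 0, 0, 0, 0, 0, 0],
  ],
)

```text
t: 11.85
tcp_pos: [0.5002, -0.2179, 0.214]
tool_rot: [0.004, 0.729, 0.684, 0.001]
force: [0.4, -0.2, -0.1]
finger_gap: 0.503
grasp_force: 0.0
```

```bash
python3 - <<'E'
from h import *
I,D=grab_frame("side"); P=cloud("side",D); c=P.reshape(-1,3)
# mask plane + knob from side depth
m=(abs(c[:,0]-.499)<.05)&(abs(c[:,1]+.217)<.1)&(c[:,2]>.045)&(c[:,2]<.066)
f=c[m]; A=np.c_[f[:,:2]-[.4988,-.217],np.ones(m.sum())]; 
w=np.ones(len(f),bool)
for _ in range(5):
    k=np.linalg.lstsq(A[w],f[w,2],rcond=None)[0]; w=abs(f[:,2]-A@k)<.003
print("mask plane",k,w.sum(),len(f))
h=cv2.cvtColor(I,cv2.COLOR_BGR2HSV); r=((h[...,0]<8)|(h[...,0]>172))&(h[...,1]>140)&(h[...,2]>60)
r&=(abs(P[...,0]-.45)<.04)&(abs(P[...,1]+.37)<.05)&(P[...,2]>.05)
k=P[r]; v,u=np.nonzero(r); print("knob n",len(k),k.mean(0) if len(k) else "",k.min(0),k.max(0),"px",u.min(),u.max(),v.min(),v.max())
T,E=grab_frame("top"); Q=cloud("top",E); h=cv2.cvtColor(T,cv2.COLOR_BGR2HSV); r=((h[...,0]<8)|(h[...,0]>172))&(h[...,1]>140)&(h[...,2]>60)&(abs(Q[...,0]-.45)<.04)&(abs(Q[...,1]+.37)<.05)&(Q[...,2]>.08)
print("top knob",r.sum(),Q[r].mean(0) if r.sum() else "")
s=manip.read_state(); print(s["t"],s["tcp_pos"],s["force"])
cv2.imwrite("pics/s4.png",np.hstack([cv2.resize(I[215:315,260:360],(400,400),interpolation=cv2.INTER_CUBIC),cv2.resize(T[215:265,410:460],(400,400),interpolation=cv2.INTER_CUBIC)]))
E
```

```text
mask plane [0.00140947 0.00044868 0.05838856] 1730 2030
knob n 18 [ 0.44860152 -0.38144234  0.1048561 ] [ 0.44469029 -0.38550976  0.10173087] [ 0.45309953 -0.37686721  0.10681816] px 314 317 293 297
top knob 13 [ 0.44892503 -0.37517015  0.09845122]
11.95 [ 0.4988173  -0.21697347  0.20938755] [ 0.25093116 -1.37721963  0.25990579]
```

View pics/s4.png

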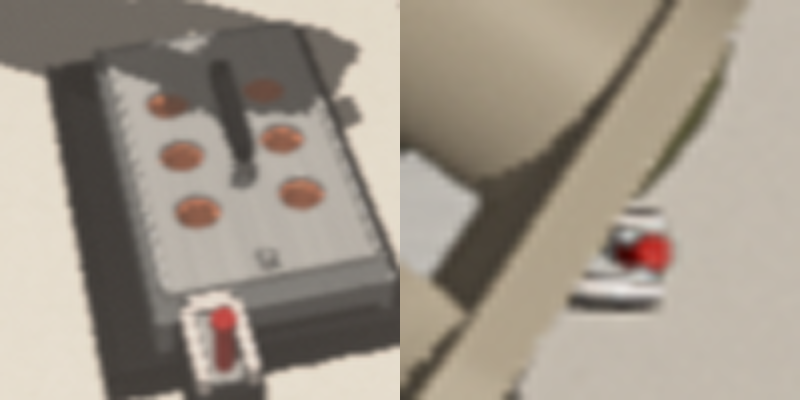

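The mask lies flush with both ends level. Its depth plane is tilted 0.001, and it reads 2 mm high, the same offset as the knob top. The knob is at about (0.4485, −0.3755) and still back. Next, go behind it with shut fingers.

```bash
python3 - <<'E'
from h import *
plan([.446,-.418,.13],-3.6)
E
```

```text
pos [ 0.4988 -0.217   0.2094] tool x [ 0.063  0.998 -0.001] y [ 0.998 -0.063  0.001]
shift cm [-20.39  -4.     7.95] turn deg [ 0.05  0.03 -0.03] shift in turned frame [-20.39  -4.01   7.94]
```

Emit:
move_arm(
  targets=[
    [0, 0, 0, -2, -0.4, 0, 1],
    [0, 0, 0, -3.4, -0.7, 0, 1],
    [0, 0, 0, -3.5, -0.7, 0, 1],
    [0, 0, 0, -3.5, -0.7, 0, 1],
    [0, 0, 0, -3.5, -0.7, 0, 1],
    [0, 0, 0, -3, -0.5, 0, 1],
    [0, 0, 0, -1.5, -0.3, 0, 1],
    [0, 0, 0, 0, 0, 2.5, 1],
    [0, 0, 0, 0, 0, 3, 1],
    [0, 0, 0, 0, 0, 2.4, 1],
    [0, 0, 0, 0, 0, 0, 1],
    [0, 0, 0, 0, 0, 0, 1],
  ],
)

```text
t: 13.15
tcp_pos: [0.4462, -0.4177, 0.1302]
tool_rot: [-0.0, 0.729, 0.685, 0.0]
force: [-0.3, -1.2, -0.1]
finger_gap: -0.001
grasp_force: 0.0
```

```bash
python3 - <<'E'
from h import *
plan([.446,-.418,.082],-3.6); print(manip.read_state()["q"])
I,D=grab_frame("side")
cv2.imwrite("pics/s5.png",cv2.resize(I[250:350,260:360],(600,600),interpolation=cv2.INTER_CUBIC))
E
```

```text
pos [ 0.4462 -0.4177  0.1302] tool x [0.063 0.998 0.   ] y [ 0.998 -0.063 -0.   ]
shift cm [-0.04 -0.02  4.82] turn deg [-0.01 -0.02 -0.01] shift in turned frame [-0.03 -0.02  4.82]
[-9.43830336e-01  5.68828721e-01  1.32986594e+00  7.38557107e-05
  1.24336694e+00 -8.80904228e-01]
```

View pics/s5.png

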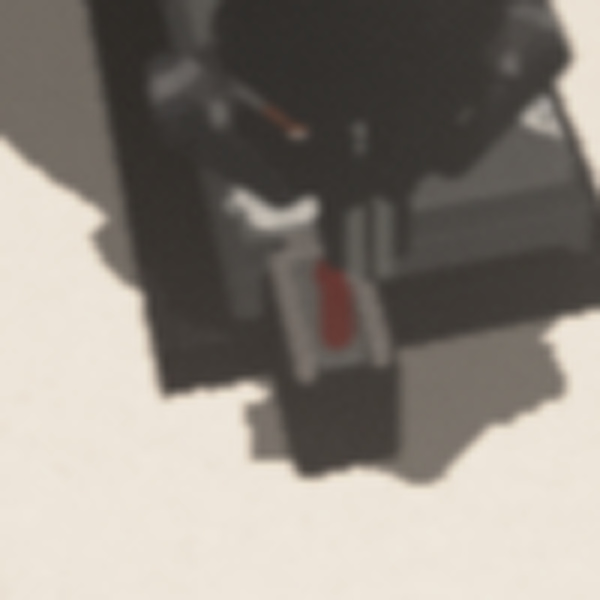

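The shut fingers are at about (370,265), above and behind the red knob at (335,300). Lower them, then push in small steps.

Emit:
move_arm(
  targets=[
    [0, 0, 0, 0, 0, 1.5, 1],
    [0, 0, 0, 0, 0, 1.5, 1],
    [0, 0, 0, 0, 0, 1.2, 1],
    [0, 0, 0, 0, 0, 0.5, 1],
    [0, 0, 0, 0, 0, 0, 1],
    [0, 0, 0, 0, 0, 0, 1],
  ],
)

```text
t: 13.8
tcp_pos: [0.4463, -0.4184, 0.0838]
tool_rot: [0.001, 0.729, 0.684, -0.0]
force: [0.4, -0.2, 1.7]
finger_gap: 0.002
grasp_force: 0.0
```

Emit:
move_arm(
  targets=[
    [0, 0, 0, 0.5, 0, 0, 1],
    [0, 0, 0, 0.5, 0, 0, 1],
    [0, 0, 0, 0.5, 0, 0, 1],
    [0, 0, 0, 0, 0, 0, 1],
    [0, 0, 0, 0, 0, 0, 1],
  ],
)

```text
t: 14.3
tcp_pos: [0.447, -0.403, 0.083]
tool_rot: [0.0, 0.729, 0.684, -0.0]
force: [0.7, 0.3, 0.2]
finger_gap: 0.002
grasp_force: 0.0
```

Emit:
move_arm(
  targets=[
    [0, 0, 0, 0.3, 0, 0, 1],
    [0, 0, 0, 0.3, 0, 0, 1],
    [0, 0, 0, 0.3, 0, 0, 1],
    [0, 0, 0, 0.3, 0, 0, 1],
  ],
)

```text
t: 14.7
tcp_pos: [0.4477, -0.3908, 0.0829]
tool_rot: [-0.0, 0.729, 0.684, 0.0]
force: [0.3, 0.3, -0.7]
finger_gap: 0.004
grasp_force: 0.0
```

Emit:
move_arm(
  targets=[
    [0, 0, 0, 0.3, 0, 0, 1],
    [0, 0, 0, 0.3, 0, 0, 1],
    [0, 0, 0, 0.3, 0, 0, 1],
    [0, 0, 0, 0.2, 0, 0, 1],
  ],
)

```text
t: 15.1
tcp_pos: [0.4484, -0.3798, 0.0829]
tool_rot: [-0.0, 0.729, 0.684, 0.0]
force: [0.3, -0.5, 0.1]
finger_gap: 0.001
grasp_force: 0.0
```

Emit:
move_arm(
  targets=[
    [0, 0, 0, 0.2, 0, 0, 1],
    [0, 0, 0, 0.2, 0, 0, 1],
    [0, 0, 0, 0.2, 0, 0, 1],
    [0, 0, 0, 0, 0, 0, 1],
  ],
)

```text
t: 15.5
tcp_pos: [0.4488, -0.3739, 0.0829]
tool_rot: [-0.0, 0.729, 0.684, 0.0]
force: [-0.8, -0.4, -0.2]
finger_gap: -0.002
grasp_force: 0.0
```

```bash
python3 - <<'E'
from h import *
s=manip.read_state(); print(s["force"],s["ft_torque"])
I,D=grab_frame("side"); T,E=grab_frame("top")
cv2.imwrite("pics/s6.png",np.hstack([cv2.resize(I[250:325,280:355],(400,400),interpolation=cv2.INTER_CUBIC),cv2.resize(T[215:265,400:450],(400,400),interpolation=cv2.INTER_CUBIC)]))
E
```

```text
[-0.81196231 -0.42706641 -0.22787774] [ 0.04718842  0.04656293 -0.01696986]
```

View pics/s6.png

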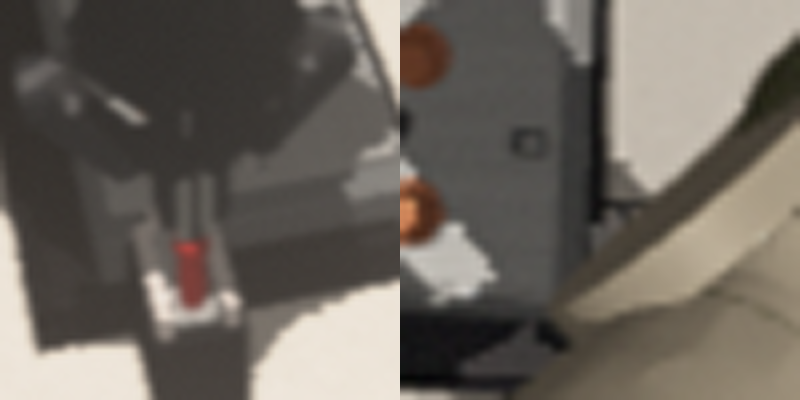

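The knob looks unmoved, at about (193,240–305) in the left crop, with the fingers at or beyond it. I'll check the projections.

```bash
python3 - <<'E'
from h import *
I,D=grab_frame("side"); P=cloud("side",D)
print("tcp",proj("side",manip.read_state()["tcp_pos"]),"knob pred head/base",proj("side",[.4485,-.3755,.102]),proj("side",[.4485,-.3755,.063]))
print("home head/base",proj("side",[.4505,-.346,.102]),proj("side",[.4505,-.346,.063]))
for v in range(284,312,2): print(v,[tuple((P[v,u]*1000).astype(int))+tuple(I[v,u]) for u in (314,316,318)])
E
```

```text
tcp (np.float64(314.779950795546), np.float64(298.88891128714937)) knob pred head/base (np.float64(314.68102964116184), np.float64(293.47327361453716)) (np.float64(314.969722853195), np.float64(305.36612382428433))
home head/base (np.float64(311.7915116636679), np.float64(282.64815207674457)) (np.float64(312.1569063768213), np.float64(294.52099095297865))
284 [(np.int64(445), np.int64(-385), np.int64(143), np.uint8(78), np.uint8(82), np.uint8(85)), (np.int64(449), np.int64(-384), np.int64(140), np.uint8(67), np.uint8(71), np.uint8(75)), (np.int64(453), np.int64(-383), np.int64(139), np.uint8(85), np.uint8(91), np.uint8(95))]
286 [(np.int64(444), np.int64(-385), np.int64(137), np.uint8(86), np.uint8(92), np.uint8(95)), (np.int64(449), np.int64(-384), np.int64(135), np.uint8(68), np.uint8(73), np.uint8(77)), (np.int64(453), np.int64(-384), np.int64(134), np.uint8(85), np.uint8(91), np.uint8(94))]
288 [(np.int64(444), np.int64(-385), np.int64(131), np.uint8(85), np.uint8(91), np.uint8(94)), (np.int64(449), np.int64(-384), np.int64(129), np.uint8(69), np.uint8(73), np.uint8(78)), (np.int
[... 2426 characters left out ...]
), np.uint8(64), np.uint8(69), np.uint8(124)), (np.int64(452), np.int64(-383), np.int64(69), np.uint8(117), np.uint8(124), np.uint8(148))]
308 [(np.int64(444), np.int64(-382), np.int64(64), np.uint8(160), np.uint8(168), np.uint8(183)), (np.int64(448), np.int64(-385), np.int64(66), np.uint8(145), np.uint8(153), np.uint8(173)), (np.int64(452), np.int64(-384), np.int64(64), np.uint8(170), np.uint8(178), np.uint8(189))]
310 [(np.int64(442), np.int64(-387), np.int64(64), np.uint8(144), np.uint8(152), np.uint8(158)), (np.int64(447), np.int64(-388), np.int64(63), np.uint8(125), np.uint8(131), np.uint8(138)), (np.int64(451), np.int64(-388), np.int64(62), np.uint8(118), np.uint8(124), np.uint8(130))]
```

The red surface is still at y ≈ −0.384, the back position, and the finger front is seen only above z ≈ 0.105. So the shut fingertips seem to end above the knob. I'll back off and measure the fingertip height from depth.

Emit:
move_arm(
  targets=[
    [0, 0, 0, -1, 0, 0, 1],
    [0, 0, 0, -2, 0, 0, 1],
    [0, 0, 0, -2, 0, 0, 1],
    [0, 0, 0, -1, 0, 0, 1],
    [0, 0, 0, 0, 0, 0, 1],
    [0, 0, 0, 0, 0, 0, 1],
  ],
)

```text
t: 16.25
tcp_pos: [0.4449, -0.4336, 0.0827]
tool_rot: [-0.0, 0.729, 0.684, 0.0]
force: [-0.0, -0.2, -0.1]
finger_gap: 0.002
grasp_force: 0.0
```

```bash
python3 - <<'E'
from h import *
s=manip.read_state(); t=s["tcp_pos"]; print(t,s["force"],s["finger_gap"],s["tool_rot"])
I,D=grab_frame("side"); P=cloud("side",D)
u0,v0=map(int,proj("side",t)); print("tcp px",u0,v0,"knob head px",proj("side",[.4485,-.3755,.102]))
for v in range(v0-30,v0+10,2): print(v,[tuple((P[v,u]*1000).astype(int).tolist())+tuple(I[v,u].tolist()) for u in (u0-3,u0,u0+3)])
E
```

```text
[ 0.44492631 -0.43364667  0.08270313] [-0.00457372 -0.20811998 -0.07864161] 0.001956067015825178 [-2.80523712e-04  7.29207641e-01  6.84292424e-01  1.25334125e-04]
tcp px 321 322 knob head px (np.float64(314.68102964116184), np.float64(293.47327361453716))
292 [(434, -452, 201, 49, 53, 56), (441, -445, 190, 51, 54, 57), (447, -445, 188, 50, 54, 57)]
294 [(434, -450, 194, 51, 54, 58), (440, -449, 190, 50, 54, 58), (447, -444, 182, 51, 54, 58)]
296 [(434, -450, 188, 52, 55, 59), (440, -449, 185, 59, 62, 66), (452, -428, 156, 51, 54, 58)]
298 [(434, -451, 183, 51, 55, 58), (439, -451, 181, 58, 62, 66), (451, -432, 154, 52, 55, 59)]
300 [(434, -451, 178, 52, 55, 59), (439, -450, 175, 52, 56, 60), (450, -436, 154, 52, 56, 60)]
302 [(434, -450, 171, 52, 56, 59), (441, -445, 163, 52, 56, 60), (449, -439, 152, 52, 56, 60)]
304 [(436, -444, 158, 53, 56, 60), (441, -445, 156, 53, 56, 61), (448, -440, 148, 54, 57, 62)]
306 [(435, -444, 152, 55, 58, 62), (441, -445, 151, 55, 59, 63), (448, -440, 143, 64, 68, 72)]
308 [(435, -445, 148, 55, 59, 63), (441, -444, 144, 76, 81, 85), (447, -444, 142, 75
[... 347 characters left out ...]
 89, 95, 99), (447, -444, 118, 77, 83, 87)]
318 [(449, -394, 43, 59, 63, 69), (441, -445, 115, 89, 94, 99), (447, -445, 112, 74, 79, 84)]
320 [(449, -393, 35, 57, 61, 66), (455, -394, 34, 63, 68, 73), (462, -394, 31, 57, 61, 67)]
322 [(449, -393, 28, 56, 60, 66), (456, -393, 26, 56, 60, 66), (462, -395, 25, 56, 61, 66)]
324 [(449, -393, 20, 57, 61, 67), (456, -393, 18, 57, 61, 67), (462, -395, 17, 58, 62, 68)]
326 [(449, -393, 13, 58, 63, 69), (455, -394, 12, 64, 69, 75), (462, -395, 10, 77, 83, 90)]
328 [(449, -391, 3, 97, 104, 112), (456, -391, 0, 102, 110, 117), (462, -393, 1, 106, 114, 121)]
330 [(448, -394, 1, 107, 115, 123), (455, -396, 0, 106, 114, 122), (461, -399, 2, 106, 114, 122)]
```

By depth, the shut fingertips end about 25 mm above the reported TCP, so they passed over the knob. I'm clear of the guides here, so I'll lower 2.4 cm and check.

Emit:
move_arm(
  targets=[
    [0, 0, 0, 0, 0, 0.6, 1],
    [0, 0, 0, 0, 0, 0.8, 1],
    [0, 0, 0, 0, 0, 0.7, 1],
    [0, 0, 0, 0, 0, 0.3, 1],
    [0, 0, 0, 0, 0, 0, 1],
    [0, 0, 0, 0, 0, 0, 1],
  ],
)

```text
t: 16.9
tcp_pos: [0.445, -0.4341, 0.059]
tool_rot: [0.0, 0.729, 0.684, -0.0]
force: [-0.1, 0.4, 0.3]
finger_gap: 0.004
grasp_force: 0.0
```

```bash
cat > tip.py <<'E'
from h import *
s=manip.read_state(); t=s["tcp_pos"]; print(t.round(4) if hasattr(t,'round') else t,np.round(s["force"],2))
I,D=grab_frame("side"); P=cloud("side",D)
m=(abs(P[...,0]-t[0])<.012)&(abs(P[...,1]-t[1]+.006)<.012)&(P[...,2]>.03)&(P[...,2]<.2)
z=np.sort(P[m][:,2]); print("lowest finger z",z[:8].round(4))
h=cv2.cvtColor(I,cv2.COLOR_BGR2HSV); r=((h[...,0]<10)|(h[...,0]>170))&(h[...,1]>110)
r[:, :300]=0; r[:,335:]=0; r[:270]=0; r[330:]=0
v,u=np.nonzero(r); print("red px",r.sum(),u.min() if len(u) else"",u.max() if len(u) else"",v.min() if len(u) else"",v.max() if len(u) else"","pts",P[r].mean(0).round(4), P[r].min(0).round(3),P[r].max(0).round(3))
E
python3 tip.py
```

```text
[ 0.445  -0.4341  0.059 ] [-0.1   0.42  0.31]
lowest finger z [0.0817 0.0843 0.0849 0.0852 0.0859 0.0877 0.0877 0.0885]tip.py:8: RuntimeWarning: Mean of empty slice.
  v,u=np.nonzero(r); print("red px",r.sum(),u.min() if len(u) else"",u.max() if len(u) else"",v.min() if len(u) else"",v.max() if len(u) else"","pts",P[r].mean(0).round(4), P[r].min(0).round(3),P[r].max(0).round(3))
  ret = um.true_divide(
Traceback (most recent call last):
  File "tip.py", line 8, in <module>
    v,u=np.nonzero(r); print("red px",r.sum(),u.min() if len(u) else"",u.max() if len(u) else"",v.min() if len(u) else"",v.max() if len(u) else"","pts",P[r].mean(0).round(4), P[r].min(0).round(3),P[r].max(0).round(3))
                                                                                                                                                                               ~~~~~~~~^^^
ValueError: zero-size array to reduction operation minimum which has no identity
```

The tips are now visibly at z ≈ 0.08, above the 73 mm guides. Advance gently.

Emit:
move_arm(
  targets=[
    [0, 0, 0, 0.5, 0, 0, 1],
    [0, 0, 0, 0.7, 0, 0, 1],
    [0, 0, 0, 0.7, 0, 0, 1],
    [0, 0, 0, 0.3, 0, 0, 1],
    [0, 0, 0, 0, 0, 0, 1],
  ],
)

```text
t: 17.45
tcp_pos: [0.4465, -0.4115, 0.059]
tool_rot: [0.0, 0.729, 0.685, 0.0]
force: [0.4, -0.0, -0.6]
finger_gap: -0.003
grasp_force: 0.0
```

Emit:
move_arm(
  targets=[
    [0, 0, 0, 0.2, 0, 0, 1],
    [0, 0, 0, 0.2, 0, 0, 1],
    [0, 0, 0, 0.2, 0, 0, 1],
    [0, 0, 0, 0.2, 0, 0, 1],
  ],
)

```text
t: 17.85
tcp_pos: [0.4468, -0.404, 0.0589]
tool_rot: [-0.0, 0.729, 0.684, -0.0]
force: [-0.8, -0.7, -0.2]
finger_gap: -0.001
grasp_force: 0.0
```

Emit:
move_arm(
  targets=[
    [0, 0, 0, 0.2, 0, 0, 1],
    [0, 0, 0, 0.2, 0, 0, 1],
    [0, 0, 0, 0.2, 0, 0, 1],
    [0, 0, 0, 0.2, 0, 0, 1],
  ],
)

```text
t: 18.25
tcp_pos: [0.4474, -0.3961, 0.059]
tool_rot: [0.0, 0.729, 0.684, -0.0]
force: [0.2, -2.1, -0.9]
finger_gap: 0.001
grasp_force: 0.8
```

Emit:
move_arm(
  targets=[
    [0, 0, 0, 0.2, 0, 0, 1],
    [0, 0, 0, 0.2, 0, 0, 1],
    [0, 0, 0, 0.2, 0, 0, 1],
  ],
)

```text
t: 18.55
tcp_pos: [0.4477, -0.3901, 0.0589]
tool_rot: [0.0, 0.729, 0.684, -0.0]
force: [-0.2, -2.2, -0.9]
finger_gap: 0.003
grasp_force: 0.8
```

The force is a steady −2 N, so the bolt is sliding. Continue.

Emit:
move_arm(
  targets=[
    [0, 0, 0, 0.2, 0, 0, 1],
    [0, 0, 0, 0.2, 0, 0, 1],
    [0, 0, 0, 0.2, 0, 0, 1],
    [0, 0, 0, 0.2, 0, 0, 1],
    [0, 0, 0, 0.2, 0, 0, 1],
  ],
)

```text
t: 19.05
tcp_pos: [0.4484, -0.38, 0.0589]
tool_rot: [0.0, 0.729, 0.684, -0.0]
force: [-0.0, -1.5, -0.8]
finger_gap: 0.002
grasp_force: 0.8
```

Emit:
move_arm(
  targets=[
    [0, 0, 0, 0.2, 0, 0, 1],
    [0, 0, 0, 0.2, 0, 0, 1],
    [0, 0, 0, 0.2, 0, 0, 1],
    [0, 0, 0, 0.1, 0, 0, 1],
  ],
)

```text
t: 19.45
tcp_pos: [0.4489, -0.3729, 0.0589]
tool_rot: [-0.0, 0.729, 0.684, 0.0]
force: [-0.1, -1.3, -0.7]
finger_gap: -0.001
grasp_force: 0.8
```

Emit:
move_arm(
  targets=[
    [0, 0, 0, 0.1, 0, 0, 1],
    [0, 0, 0, 0.1, 0, 0, 1],
    [0, 0, 0, 0.1, 0, 0, 1],
    [0, 0, 0, 0, 0, 0, 1],
  ],
)

```text
t: 19.85
tcp_pos: [0.449, -0.37, 0.0589]
tool_rot: [-0.0, 0.729, 0.684, 0.0]
force: [-1.1, -0.5, 0.1]
finger_gap: -0.001
grasp_force: 0.4
```

Emit:
move_arm(
  targets=[
    [0, 0, 0, 0.1, 0, 0, 1],
    [0, 0, 0, 0.1, 0, 0, 1],
    [0, 0, 0, 0, 0, 0, 1],
  ],
)

```text
t: 20.15
tcp_pos: [0.4492, -0.368, 0.0589]
tool_rot: [-0.0, 0.729, 0.684, 0.0]
force: [-1.0, -1.5, 0.9]
finger_gap: 0.004
grasp_force: 0.5
```

Emit:
move_arm(
  targets=[
    [0, 0, 0, 0.1, 0, 0, 1],
    [0, 0, 0, 0.1, 0, 0, 1],
  ],
)

```text
t: 20.35
tcp_pos: [0.4493, -0.3662, 0.0589]
tool_rot: [0.0, 0.729, 0.684, -0.0]
force: [-1.4, -4.9, -0.8]
finger_gap: 0.001
grasp_force: 2.4
```

Emit:
move_arm(
  targets=[
    [0, 0, 0, 0.1, 0, 0, 1],
    [0, 0, 0, 0.1, 0, 0, 1],
  ],
)

```text
t: 20.55
tcp_pos: [0.4494, -0.366, 0.0592]
tool_rot: [0.002, 0.729, 0.684, -0.001]
force: [-2.4, -12.9, -3.6]
finger_gap: -0.003
grasp_force: 6.6
```

Emit:
move_arm(
  targets=[
    [0, 0, 0, 0.1, 0, 0, 1],
  ],
)

```text
t: 20.65
tcp_pos: [0.4494, -0.3659, 0.0593]
tool_rot: [0.002, 0.729, 0.684, -0.002]
force: [-2.5, -17.5, -5.3]
finger_gap: 0.003
grasp_force: 8.7
```

Emit:
move_arm(
  targets=[
    [0, 0, 0, 0.05, 0, 0, 1],
  ],
)

```text
t: 20.75
tcp_pos: [0.4494, -0.3659, 0.0593]
tool_rot: [0.003, 0.729, 0.684, -0.002]
force: [-2.9, -19.0, -6.4]
finger_gap: -0.002
grasp_force: 9.1
```

The force climbs at y ≈ −0.366, where the end stop was predicted. Back off, rise and check.

Emit:
move_arm(
  targets=[
    [0, 0, 0, -0.5, 0, 0, 1],
    [0, 0, 0, -1, 0, 0, 1],
    [0, 0, 0, -1.5, 0, 0, 1],
    [0, 0, 0, -1.5, 0, 0, 1],
    [0, 0, 0, -1, 0, -2, 1],
    [0, 0, 0, 0, 0, -4, 1],
    [0, 0, 0, 0, 0, -4, 1],
    [0, 0, 0, 0, 0, -4, 1],
    [0, 0, 0, -3, 0, -3, 1],
    [0, 0, 0, -3, 0, 0, 1],
    [0, 0, 0, -2, 0, 0, 1],
    [0, 0, 0, 0, 0, 0, 1],
  ],
)

```text
t: 21.95
tcp_pos: [0.4401, -0.4993, 0.2278]
tool_rot: [-0.001, 0.73, 0.684, 0.0]
force: [-1.2, 0.5, 0.3]
finger_gap: -0.002
grasp_force: 0.0
```

```bash
python3 - <<'E'
from h import *
s=manip.read_state(); print(s["t"],s["tcp_pos"],np.round(s["force"],2))
for n in("top","side"):
    I,D=grab_frame(n); P=cloud(n,D); h=cv2.cvtColor(I,cv2.COLOR_BGR2HSV)
    r=((h[...,0]<10)|(h[...,0]>170))&(h[...,1]>110)&(abs(P[...,0]-.45)<.03)&(abs(P[...,1]+.36)<.06)&(P[...,2]>.06)&(P[...,2]<.12)
    k=P[r]; print(n,"knob px",len(k),k.mean(0).round(4) if len(k) else "", "head", k[k[:,2]>.094].mean(0).round(4) if len(k) else "")
    c=P.reshape(-1,3); m=(abs(c[:,0]-.499)<.055)&(abs(c[:,1]+.217)<.1)&(c[:,2]>.045)&(c[:,2]<.066)
    f=c[m]
    if len(f)<50: continue
    A=np.c_[f[:,:2]-[.4988,-.217],np.ones(len(f))]; w=np.ones(len(f),bool)
    for _ in range(5):
        k=np.linalg.lstsq(A[w],f[w,2],rcond=None)[0]; w=abs(f[:,2]-A@k)<.003
    print(n,"mask plane",k.round(4),w.sum(),len(f))
E
```

```text
21.95 [ 0.44008696 -0.4992804   0.22782578] [-1.21  0.47  0.27]
top knob px 22 [ 0.4512 -0.3475  0.0969] head [ 0.4509 -0.3473  0.1029]
top mask plane [0.0014 0.0006 0.0563] 1286 1742
side knob px 64 [ 0.4502 -0.3496  0.0915] head [ 0.45   -0.3515  0.1026]
side mask plane [0.0024 0.0036 0.0583] 314 369
```

The knob stands at y = −0.347 (home was predicted at −0.346) and the bolt reached its stop. The mask's top is at 56 mm and level, so it is flush.

```bash
python3 -c "
from h import *
print(manip.close_job())"
```

```text
the job is handed in; nothing more can be done
None
```

The mask lies flush over both pins, the lock bolt is pushed home to its stop, no bystander was approached, and the job was handed in at about 22 s of robot time; no verdict was returned.

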